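# Rack the fitted parts in reverse for welding

### The job

Move the four parts from the plywood board into the steel rack in reverse order, so that the welder starts with the last one: the part now beside the board's end block goes into the bay farthest from the rack's end plate, the next part into the next bay, and so on, until the part farthest from the end block stands beside the end plate. Stand each part upright on the two round bars of its bay, centred over the marked circle, without tipping any part over, and let go of them all.

Things in the scene. Friction and masses are not known exactly. Their poses are not given: they have to be found in the camera images.
- tube_short: short dark-grey steel tube standing on end, open at both ends, 67 mm outside diameter, 85 mm tall, 0.4 kg. Stands on its pad on the board at the start; round, so grip it across the diameter anywhere. Origin: centre of its underside; z up along its axis.
- alu_slug: bright turned aluminium boss with a groove round it and a small recess in its top, 60 mm diameter, 68 mm tall, 0.4 kg. Stands on its pad on the board at the start; round, so grip it across the diameter anywhere. Origin: centre of its underside; z up along its axis.
- tube_ring: brownish tube ring standing on end, open at both ends, 56 mm outside diameter, 55 mm tall, 0.14 kg. Stands on its pad on the board at the start; round, so grip it across the diameter anywhere. Origin: centre of its underside; z up along its axis.
- nozzle_cup: plain light-grey cut-down steel can, open at the top, with small copper-coloured torch cups lying fixed inside, 67 mm outside diameter, 62 mm tall, 0.22 kg. Stands on its pad on the board at the start; round, so grip it across the diameter anywhere. Origin: centre of its underside; z up along its axis.
- pad_tube_short: black rubber disc, 84 mm diameter, 4 mm thick with two raised strips that carry tube_short 7 mm above the board's top (19 mm above the bench); fixed on the board under tube_short's starting place: it stays and shows which place tube_short came from. Origin: centre of its underside, which is the board's top.
- pad_alu_slug: black rubber disc, 84 mm diameter, 4 mm thick with two raised strips that carry alu_slug 7 mm above the board's top (19 mm above the bench); fixed on the board under alu_slug's starting place: it stays and shows which place alu_slug came from. Origin: centre of its underside, which is the board's top.
- pad_tube_ring: black rubber disc, 84 mm diameter, 4 mm thick with two raised strips that carry tube_ring 7 mm above the board's top (19 mm above the bench); fixed on the board under tube_ring's starting place: it stays and shows which place tube_ring came from. Origin: centre of its underside, which is the board's top.
- pad_nozzle_cup: black rubber disc, 84 mm diameter, 4 mm thick with two raised strips that carry nozzle_cup 7 mm above the board's top (19 mm above the bench); fixed on the board under nozzle_cup's starting place: it stays and shows which place nozzle_cup came from. Origin: centre of its underside, which is the board's top.
- board: plywood board the parts start on, fixed: 90 (x) by 400 (y) mm, 12 thick, with an upright end block, 18 thick and 50 tall from the bench, beyond its +y end. The four pads stand in a row at x = 0, y = +142.5 (beside the block), +47.5, -47.5, -142.5 mm, in any order. Origin: centre of underside, on the bench; y to the end block (about robot's left), x across, away from the robot.
- rack: steel rack, fixed, 96 (x) by 400 (y) mm: floor 8 thick; two bars along y at x = -18, 18 carry parts 12 above the bench; end plate 50 tall at +y, lip 18 tall at -y. Ribs 8 thick, 18 tall, at y = 95, 0, -95: four bays, centres (dark circles 76 wide) at x = 0, y = 142.5 (beside the plate), 47.5, -47.5, -142.5. Origin: centre of underside; y to the end plate (left), x away from robot.
There are look-alikes about, which are no part of the job. Leave any red look-alike of the nozzle_cup alone. Leave any purple look-alike of the tube_short alone.

How it is judged:
By the outcome, as a careful person would: the job done as asked, in the order asked, and still so for the second after the job is handed in, with the robot touching nothing.
It also fails if it takes over 99 s, if anything falls off the work surface, if the arm or the gripper's body presses on something with over 40 N, if the wrist force passes 120 N, or if a joint passes its speed limit or range.

### The arm

A 6-joint arm with a two-finger parallel gripper is mounted at the origin on a cart in front of the work surface, level with it; the furniture and walls round the work are solid. World frame = base frame: x ahead of the robot, y to its left, z up, the work surface at z = 0. Lengths are in m, angles in degrees, forces in N, time in s.
With the tool pointing down it reaches from about 0.35 to 0.875 m from the base axis. Payload 4.2 kg.
Tool frame: the origin (TCP) lies midway between the tips of the shut fingers; the grasp point (between the pads) lies 19 mm behind it (r.pinch_z is the distance from the TCP to the grasp point, in m); z points along the fingers, y is the line along which they close (so a half turn about z gives the same grasp; the last joint's range is limited). The gripper opens to 87 mm and grips with 3 to 60 N. Pads are 19 mm wide; open, the fingers measure 117 mm over their backs; the gripper's body (75 mm by 190 mm) begins 51 mm behind the grasp point.
Start: joints at [83.686, 22.042, 0.453, 0, -68.411, -14.817], TCP at [0.225, 0.583, 0.223] pointing down, gripper open.
Joint ranges: [-179.83, 179.83], [-69.29, 118.12], [-61.27, 80.66], [-181.25, 117.63], [-171.15, -9.14], [-177.46, 177.46]. Speed limits (degrees/s): [159.86, 159.86, 180, 180, 180, 180].

### API

Orientations are given as a 3x3 rotation matrix whose columns are the frame's x, y, z axes.
In Python, from station import r, imaging, models gives the robot as it stands. The module is installed in compiled form; this text tells all that it offers.
- The arm moves only by the tool apply_moves, never from a script. Its argument "moves" is a list of rows, each a list of 2 entries, a list of its own where there are three numbers: the shift along the tool's x, y, z in m, then the turn about the tool's z in degrees. A call has 1 to 5 rows; each row shifts and turns the commanded pose from where the row before left it, along the tool's axes as they then stand; what a row does not reach is not made up. A row lasts 1/12 s, in which the tool goes at most 41.7 mm and 7.16 degrees, less where a joint would pass 70% of its speed; a pose out of reach is approached as far as the arm can. A call is refused whole if a number of a shift passes 0.0417 or a number of a turn 7.16, either way. A call with a gripper value outside its range is refused whole. "hand" is the finger opening in m, from 0 to 0.087, set as the call begins (left out, the last holds). The fingers move at their own pace and stop on an object; the grip force is fixed at half the most. Time passes only in rows, so rows that do not move let the fingers close. It gives the time, the measured TCP pose, the force, the opening and the grip force at its end, in the units of the state.
- r.sense(): the state, without advancing time (a new reading comes with each control period).
- imaging.capture(name): name is "scene" or "top" or "wrist"; returns a dict with "frame" (420x560x3 uint8, blue, green, red), "intrinsics" (3x3 intrinsics, pixels), "dist" ([k1, k2, p1, p2, k3] as OpenCV has them; the pictures are not rectified), "eye" and "orientation" of the camera in the world. Camera axes: x right, y down, z forward; pixel columns grow to the right and rows downward; lengths in m; the calibration is good to about 2 mm. A picture is of the moment at which its call begins. There is no depth.
- r.finish_job(): hands the job in; it is judged then, once.
Trained networks look in a picture, given as the dict that the camera call returned (one of the last four; its "shot" number tells which), for a name from the list of things; names that differ only in an ending like _2 or _b are one class to them, and where a whole thing is asked for, a point or a joint stands for the part that bears it (a point fixed in the world has none). Each returns a list of dicts, best first, with "confidence" (0 to 1); they miss things now and then, are a little off and sometimes report something else, mostly with a low value. They report only what shows in the picture. A call takes as long as a camera call. They do not tell look-alikes from the thing itself.
- models.cut_out(picture, target): "region" (420x560 bool, what is visible of it) and "extent" ([left, top, width, height] as shares, 0 to 1, of the picture: columns of its width, rows of its height, round what is visible of it).
- models.place_of(picture, target): "at" ([column, row] as shares, 0 to 1, of the picture: columns of its width, rows of its height: a listed point, or the origin of a listed thing).
The state is a dict: "time_s": time; "joints": joint angles; "joint_velocities": joint speeds; "effort": joint torques, N m; "tcp_pos": TCP position; "ee_rot": TCP orientation; "wrist_force": force on the tool from outside, world axes, zero at the start; "moment": the same for the moment, N m; "gripper_width": opening from 0.0 (shut) to 1.0 (fully open); "gripper_force": force on a finger pad.
Only numpy, scipy, OpenCV 4.12 (cv2) and the standard library are available. Lean on these libraries where they do the work, as an engineer would, in place of code of your own. Each camera call takes 0.05 s, during which the arm holds its last target. There are 200 camera calls.

## Working session

There is one attempt and no reset: what is moved stays moved. The work goes in short steps, Python scripts to look and compute and a tool call to move; the robot and the scene stay as the last step left them, time stands still between calls to the robot, and variables do not carry over. Pictures are saved under pics/ and viewed, at most 14 in all, crops included, and the job is handed in when it is done.

Besides the shell and the picture viewer there is one more tool, called by a JSON object that holds its "fn" and its "kwargs", one argument or row to a line. apply_moves: Moves the arm, as the interface text tells. Its arguments: {"type":"object","properties":{"moves":{"type":"array"},"hand":{"type":"number"}},"required":["moves"]}

```bash
mkdir -p pics; ls; cat > h.py <<'E'
import numpy as np, cv2
from station import r, imaging, models
def ray(p,uv):
    q=cv2.undistortPoints(np.array([[uv]],float),np.array(p["intrinsics"]),np.array(p["dist"]))[0,0]
    d=np.array(p["orientation"])@np.array([q[0],q[1],1]); return np.array(p["eye"]),d
def at_z(p,uv,z):
    e,d=ray(p,uv); return e+d*(z-e[2])/d[2]
def proj(p,X):
    R=np.array(p["orientation"]); e=np.array(p["eye"])
    rv=cv2.Rodrigues(R.T)[0]
    return cv2.projectPoints(np.array(X,float).reshape(-1,1,3),rv,-R.T@e,np.array(p["intrinsics"]),np.array(p["dist"]))[0][:,0]
def px(at): return [at[0]*560,at[1]*420]
E
python3 - <<'E'
from h import *
s=r.sense(); print(s["time_s"],s["tcp_pos"],np.round(s["ee_rot"],3).tolist())
H={"tube_short":.019,"alu_slug":.019,"tube_ring":.019,"nozzle_cup":.019,"pad_tube_short":.012,"pad_alu_slug":.012,"pad_tube_ring":.012,"pad_nozzle_cup":.012,"board":0,"rack":0}
for c in ["top","scene"]:
    p=imaging.capture(c); cv2.imwrite(f"pics/{c}0.png",p["frame"]); print(c,np.round(p["eye"],3))
    for n,z in H.items():
        for o in models.place_of(p,n)[:3]:
            u=px(o["at"]); print(n,round(o["confidence"],2),np.round(u,0),np.round(at_z(p,u,z),3))
E
```

```text
pics
0.0 [0.22509674 0.58238706 0.2214581 ] [[0.933, -0.361, -0.001], [-0.361, -0.933, -0.002], [0.0, 0.002, -1.0]]
top [ 0.302 -0.104  1.099]
tube_short 0.93 [390. 287.] [ 0.345 -0.355  0.019]
tube_short 0.63 [251. 244.] [ 0.432 -0.051  0.019]
alu_slug 0.59 [338. 245.] [ 0.434 -0.242  0.019]
tube_ring 0.46 [293. 244.] [ 0.434 -0.144  0.019]
nozzle_cup 0.9 [205. 247.] [0.424 0.047 0.019]
nozzle_cup 0.75 [340. 246.] [ 0.432 -0.246  0.019]
pad_tube_short 0.79 [255. 240.] [ 0.443 -0.06   0.012]
pad_alu_slug 0.86 [339. 247.] [ 0.431 -0.244  0.012]
pad_tube_ring 0.72 [296. 241.] [ 0.443 -0.15   0.012]
pad_tube_ring 0.27 [253. 242.] [ 0.438 -0.056  0.012]
pad_nozzle_cup 0.74 [208. 244.] [0.432 0.042 0.012]
board 0.9 [276. 245.] [ 0.434 -0.106  0.   ]
rack 0.91 [286. 158.] [ 0.634 -0.125  0.   ]
scene [ 0.015 -0.543  0.72 ]
tube_short 0.96 [334. 344.] [ 0.34  -0.362  0.019]
tube_short 0.77 [251. 237.] [ 0.427 -0.055  0.019]
tube_short 0.58 [284. 254.] [ 0.44  -0.146  0.019]
alu_slug 0.8 [320. 282.] [ 0.432 -0.253  0.019]
tube_ring 0.78 [282. 253.] [ 0.439 -0.141  0.019]
nozzle_cup 0.91 [248. 166.] [0.605 0.141 0.019]
nozzle_cup 0.55 [223. 217.] [0.426 0.043 0.019]
pad_tube_short 0.66 [251. 235.] [ 0.434 -0.046  0.012]
pad_alu_slug 0.63 [318. 283.] [ 0.432 -0.248  0.012]
pad_alu_slug 0.51 [224. 213.] [0.44  0.056 0.012]
pad_tube_ring 0.71 [285. 255.] [ 0.442 -0.145  0.012]
pad_nozzle_cup 0.54 [226. 219.] [0.431 0.038 0.012]
board 0.82 [268. 251.] [ 0.431 -0.102  0.   ]
rack 0.78 [327. 210.] [ 0.626 -0.12   0.   ]
```

View pics/top0.png

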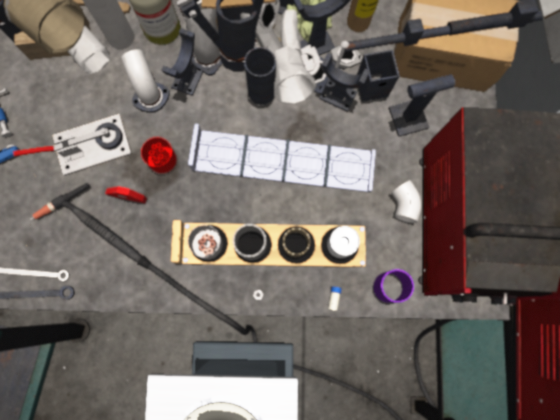

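View pics/scene0.png

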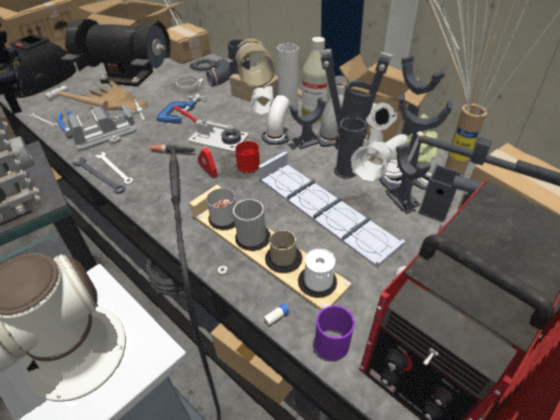

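The top view shows the block at the left (≈177,243), then from left to right the nozzle_cup (207,244), tube_short (251,243), tube_ring (296,243) and alu_slug (342,243). The rack's end plate is at the left (≈192,147). The look-alikes are the red can (158,155) and the purple tube (394,287), and neither stands on the board. Next I fit the poses.

```bash
cat > fit.py <<'E'
from h import *
from scipy.optimize import minimize
def hullmask(pts):
    m=np.zeros((420*4,560*4),np.uint8); cv2.fillConvexPoly(m,cv2.convexHull((pts*4+1.5).round().astype(np.int32)),1); return m
box=lambda x,y0,y1,z0,z1:[[a,b,c] for a in(-x,x) for b in(y0,y1) for c in(z0,z1)]
M={"board":np.array(box(.045,-.2,.2,0,.012)+box(.045,.2,.218,0,.05)),
   "rack":np.array(box(.048,-.2,.2,0,.008)+box(.048,.193,.2,0,.05)+box(.048,-.2,-.195,0,.018))}
def T(v,P): 
    c,s=np.cos(v[2]),np.sin(v[2]); return np.asarray(P)@np.array([[c,s,0],[-s,c,0],[0,0,1]])+[v[0],v[1],0]
if __name__=="__main__":
  pics={c:imaging.capture(c) for c in("top","scene")}
  out={}
  for n,g in (("board",(.434,-.105,-.02)),("rack",(.632,-.122,-.07))):
    for use in (("top",),("scene",),("top","scene")):
        ms=[]
        for c in use:
            reg=models.cut_out(pics[c],n)[0]["region"].astype(np.uint8)
            k,l,st,_=cv2.connectedComponentsWithStats(reg); reg=(l==1+st[1:,4].argmax())
            pts=np.argwhere(reg)[:,::-1].astype(float); ms.append(hullmask(pts))
        f=lambda v:sum(1-(m&h).sum()/(m|h).sum() for c,m in zip(use,ms) for h in[hullmask(proj(pics[c],T(v,M[n])))])
        s=minimize(f,g,method="Nelder-Mead",options=dict(initial_simplex=[np.array(g)+d for d in([0,0,0],[.01,0,0],[0,.01,0],[0,0,.04])],xatol=1e-4,fatol=1e-4))
        print(n,use,np.round(s.x,4),round(s.fun,3)); 
        if use==("top",): out[n]=s.x
  p=pics["top"]; im=cv2.resize(p["frame"],None,fx=4,fy=4,interpolation=cv2.INTER_CUBIC)
  t=np.linspace(0,2*np.pi,60); C=np.c_[np.cos(t),np.sin(t),0*t]
  def dr(P,col): cv2.polylines(im,[(proj(p,P)*4+1.5).round().astype(np.int32)],True,col,1)
  for n,col in(("board",(0,255,0)),("rack",(0,0,255))):
    z=.012 if n=="board" else .008; x=.045 if n=="board" else .048
    dr(T(out[n],[[-x,-.2,z],[x,-.2,z],[x,.2,z],[-x,.2,z]]),col)
    for k,y in enumerate((.1425,.0475,-.0475,-.1425)):
        if n=="rack": dr(T(out[n],C*.038+[0,y,z]),(0,0,255))
        else:
            dr(T(out[n],C*.042+[0,y,.016]),col); R,h=((.0335,.062),(.0335,.085),(.028,.055),(.03,.068))[k]; dr(T(out[n],C*R+[0,y,.019+h]),(255,0,255))
  cv2.imwrite("pics/ov.png",im[460:1120,660:1540][:, :][::1])
  im2=im[460:1120,660:1540]; cv2.imwrite("pics/ov.png",cv2.resize(im2,(800,600)))
E
python3 fit.py
```

```text
board ('top',) [ 0.4338 -0.1001  0.0122] 0.354
board ('scene',) [ 0.4302 -0.1006  0.0121] 0.026
board ('top', 'scene') [ 0.4319 -0.0997 -0.0006] 0.407
rack ('top',) [ 0.6273 -0.1158 -0.1049] 0.049
rack ('scene',) [ 0.6233 -0.1192 -0.0902] 0.042
rack ('top', 'scene') [ 0.6256 -0.1169 -0.1019] 0.093
```

View pics/ov.png

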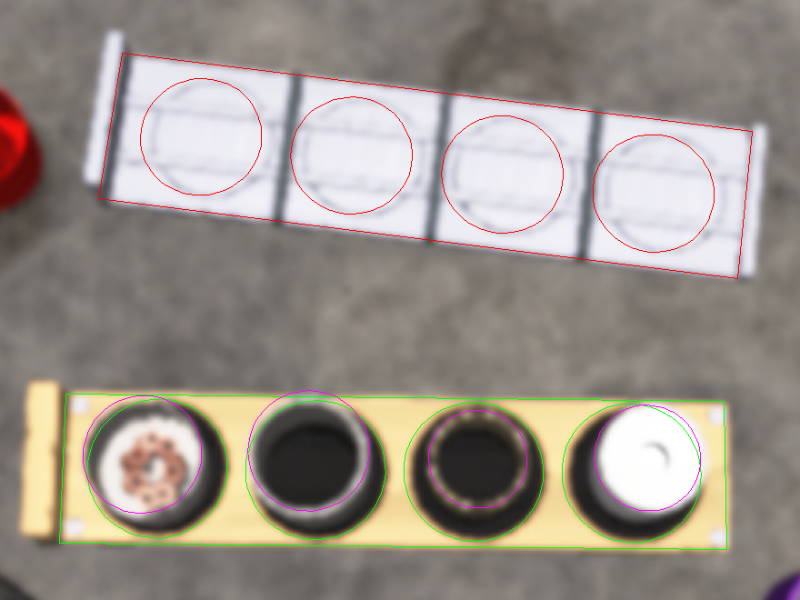

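The board overlay fits. The rack's end plate lies outside the ±200 mm outline I assumed, so I'll look again from the wrist camera. First I plan the move to a viewing pose.

```bash
cat > plan.py <<'E'
from h import *
import sys, json
# plan.py x y z yaw(deg of tool x) [N]
def plan(t,yaw,N=None):
    s=r.sense(); R=np.array(s["ee_rot"]); p=np.array(s["tcp_pos"])
    y0=np.degrees(np.arctan2(R[1,0],R[0,0])); d=(yaw-y0+180)%360-180
    D=np.array(t)-p; n=int(N or max(np.ceil(np.linalg.norm(D)/.04),np.ceil(abs(d)/7),1)); rows=[]
    for i in range(n):
        a=np.radians(y0+d*i/n); A=np.array([[np.cos(a),np.sin(a),0],[np.sin(a),-np.cos(a),0],[0,0,-1]])
        rows.append([(A.T@(D/n)).round(4).tolist(),round(-d/n,2)])
    return rows
if __name__=="__main__":
    a=[float(x) for x in sys.argv[1:]]; s=r.sense(); print(s["time_s"],np.round(s["tcp_pos"],4))
    rows=plan(a[:3],a[3],a[4] if len(a)>4 else None)
    for i in range(0,len(rows),5): print(json.dumps(rows[i:i+5]))
E
python3 plan.py .5 -.11 .38 -89.3 20
```

```text
1.6 [0.2253 0.583  0.2226]
[[[0.0253, 0.0274, -0.0079], 3.41], [[0.0269, 0.0258, -0.0079], 3.41], [[0.0284, 0.0242, -0.0079], 3.41], [[0.0298, 0.0224, -0.0079], 3.41], [[0.031, 0.0206, -0.0079], 3.41]]
[[[0.0322, 0.0187, -0.0079], 3.41], [[0.0333, 0.0168, -0.0079], 3.41], [[0.0342, 0.0148, -0.0079], 3.41], [[0.035, 0.0127, -0.0079], 3.41], [[0.0357, 0.0106, -0.0079], 3.41]]
[[[0.0363, 0.0085, -0.0079], 3.41], [[0.0367, 0.0063, -0.0079], 3.41], [[0.037, 0.0041, -0.0079], 3.41], [[0.0372, 0.0019, -0.0079], 3.41], [[0.0373, -0.0003, -0.0079], 3.41]]
[[[0.0372, -0.0025, -0.0079], 3.41], [[0.037, -0.0047, -0.0079], 3.41], [[0.0366, -0.0069, -0.0079], 3.41], [[0.0361, -0.0091, -0.0079], 3.41], [[0.0355, -0.0112, -0.0079], 3.41]]
```

{"fn": "apply_moves", "kwargs": {
  "moves": [
    [[0.025,0.027,-0.008],3.4],
    [[0.027,0.026,-0.008],3.4],
    [[0.028,0.024,-0.008],3.4],
    [[0.03,0.022,-0.008],3.4],
    [[0.031,0.021,-0.008],3.4]
  ]
}}

```text
time_s: 2.02
tcp_pos: [0.2942, 0.4086, 0.2629]
ee_rot: [[0.785, -0.619, 0.0], [-0.619, -0.785, 0.0], [0.0, -0.0, -1.0]]
wrist_force: [0.9, -0.3, 0.4]
gripper_width: 1.0
gripper_force: 0.0
```

{"fn": "apply_moves", "kwargs": {
  "moves": [
    [[0.032,0.019,-0.008],3.4],
    [[0.033,0.017,-0.008],3.4],
    [[0.034,0.015,-0.008],3.4],
    [[0.035,0.013,-0.008],3.4],
    [[0.036,0.011,-0.008],3.4]
  ]
}}

```text
time_s: 2.43
tcp_pos: [0.3616, 0.2347, 0.3033]
ee_rot: [[0.57, -0.822, 0.001], [-0.822, -0.57, 0.001], [-0.0, -0.001, -1.0]]
wrist_force: [1.0, 0.2, -0.1]
gripper_width: 1.0
gripper_force: 0.0
```

{"fn": "apply_moves", "kwargs": {
  "moves": [
    [[0.036,0.008,-0.008],3.4],
    [[0.037,0.006,-0.008],3.4],
    [[0.037,0.004,-0.008],3.4],
    [[0.037,0.002,-0.008],3.4],
    [[0.037,0,-0.008],3.4]
  ]
}}

```text
time_s: 2.85
tcp_pos: [0.4307, 0.0623, 0.3434]
ee_rot: [[0.304, -0.953, 0.001], [-0.953, -0.304, 0.001], [-0.0, -0.001, -1.0]]
wrist_force: [1.3, 1.0, 0.2]
gripper_width: 0.996
gripper_force: 0.0
```

{"fn": "apply_moves", "kwargs": {
  "moves": [
    [[0.037,-0.002,-0.008],3.4],
    [[0.037,-0.005,-0.008],3.4],
    [[0.037,-0.007,-0.008],3.4],
    [[0.036,-0.009,-0.008],3.4],
    [[0.035,-0.011,-0.008],3.4]
  ]
}}

```text
time_s: 3.27
tcp_pos: [0.4994, -0.1105, 0.3832]
ee_rot: [[0.012, -1.0, 0.001], [-1.0, -0.012, 0.0], [-0.0, -0.001, -1.0]]
wrist_force: [-0.1, 0.8, 0.2]
gripper_width: 1.002
gripper_force: 0.0
```

```bash
python3 - <<'E'
from h import *
p=imaging.capture("wrist"); s=r.sense(); print(s["time_s"],s["tcp_pos"],np.round(s["ee_rot"],3).tolist(),s["joints"])
print(p["eye"],np.round(p["orientation"],3).tolist())
cv2.imwrite("pics/w1.png",p["frame"])
E
```

```text
3.3167 [ 0.50177932 -0.11511961  0.38403791] [[0.005, -1.0, 0.002], [-1.0, -0.005, -0.003], [0.003, -0.002, -1.0]] [  5.2941788    6.88298473   2.59740759   0.21160889 -85.59231936
  -5.02548475]
[ 0.49946795 -0.17701981  0.54571366] [[-1.0, -0.012, -0.002], [-0.012, 0.97, 0.243], [-0.001, 0.243, -0.97]]
```

View pics/w1.png

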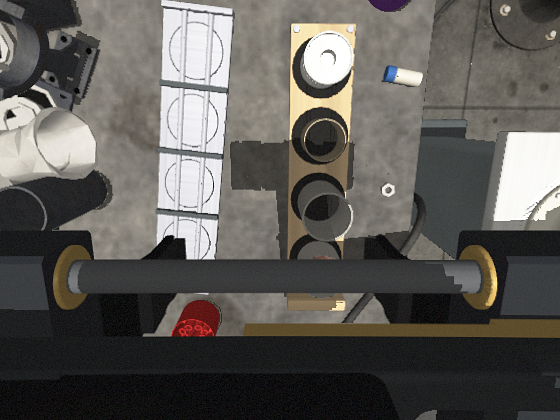

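The wrist view shows three full bay circles at (197,50), (193,115) and (190,183), with the end plate hidden towards the bottom. It also shows alu_slug (328,58), tube_ring (322,138) and tube_short (326,212). I fit the circles for the rack and cylinder silhouettes for the parts.

```bash
cat > fit2.py <<'E'
from fit import *
from scipy.optimize import minimize
t=np.linspace(0,2*np.pi,120); C=np.c_[np.cos(t),np.sin(t),0*t]
def rackfit(p,ys,g,rad=.038):
    gr=cv2.cvtColor(p["frame"],cv2.COLOR_BGR2GRAY)
    bh=cv2.GaussianBlur(cv2.morphologyEx(gr,cv2.MORPH_BLACKHAT,np.ones((7,7))),(0,0),1.).astype(np.float32)
    def f(v):
        P=np.vstack([T(v,C*rad+[0,y,.008]) for y in ys]); q=proj(p,P).astype(np.float32)
        return -cv2.remap(bh,q[None,:,0],q[None,:,1],cv2.INTER_LINEAR).mean()
    best=min(((f((g[0]+a,g[1]+b,g[2]+c)),(g[0]+a,g[1]+b,g[2]+c)) for a in np.arange(-.012,.013,.003) for b in np.arange(-.03,.031,.003) for c in np.arange(-.04,.041,.01)))
    return min((minimize(f,best[1],method="Nelder-Mead",options=dict(initial_simplex=[np.array(best[1])+d for d in([0,0,0],[.003,0,0],[0,.003,0],[0,0,.01])],xatol=1e-5)) for _ in[0]),key=lambda s:s.fun)
D={"nozzle_cup":(.0335,.062),"tube_short":(.0335,.085),"tube_ring":(.028,.055),"alu_slug":(.03,.068)}
def partfit(p,n,g,z0=.019):
    R,h=D[n]; o=[]
    for d in models.cut_out(p,n):
        reg=d["region"]; m=hullmask(np.argwhere(reg)[:,::-1].astype(float))
        f=lambda v:1-(lambda k:(m&k).sum()/(m|k).sum())(hullmask(proj(p,np.vstack([C*R+[v[0],v[1],z0],C*R+[v[0],v[1],z0+h]]))))
        s=minimize(f,g,method="Nelder-Mead",options=dict(initial_simplex=[np.array(g)+e for e in([0,0],[.008,0],[0,.008])],xatol=1e-4))
        o.append((s.fun,s.x))
    return min(o,key=lambda a:a[0]) if o else (9,np.array(g))
if __name__=="__main__":
    w=imaging.capture("wrist"); tp=imaging.capture("top")
    for nm,p,ys in(("wrist",w,(-.1425,-.0475,.0475)),):
        for rad in(.037,.038):
            s=rackfit(p,ys,(.627,-.12,-.095),rad); print(nm,rad,np.round(s.x,4),round(s.fun,2))
    rk=s.x
    G={"nozzle_cup":(.434,.042),"tube_short":(.434,-.053),"tube_ring":(.434,-.148),"alu_slug":(.435,-.243)}
    for n,g in G.items():
        a,b=partfit(w,n,g); print(n,round(a,3),np.round(b,4))
    im=cv2.resize(w["frame"],None,fx=3,fy=3,interpolation=cv2.INTER_CUBIC)
    dr=lambda P,col:cv2.polylines(im,[(proj(w,P)*3+1).round().astype(np.int32)],True,col,1)
    for y in(-.1425,-.0475,.0475): dr(T(rk,C*.038+[0,y,.008]),(0,0,255))
    dr(T(rk,[[-.048,-.2,.008],[.048,-.2,.008],[.048,.2,.008],[-.048,.2,.008]]),(0,0,255))
    b=(.432,-.100,.012)
    for k,n in enumerate(D):
        y=.1425-.095*k; R,h=D[n]; dr(T(b,C*R+[0,y,.019+h]),(255,0,255)); dr(T(b,C*.042+[0,y,.016]),(0,255,0))
    dr(T(b,[[-.045,-.2,.012],[.045,-.2,.012],[.045,.2,.012],[-.045,.2,.012]]),(0,255,0))
    cv2.imwrite("pics/ov2.png",cv2.resize(im[0:720,430:1130],(580,597)))
E
python3 fit2.py
```

```text
wrist 0.037 [ 0.6258 -0.1247 -0.1008] -45.96
wrist 0.038 [ 0.6261 -0.1247 -0.0999] -42.78
nozzle_cup 0.208 [0.4305 0.043 ]
tube_short 0.035 [ 0.4299 -0.0528]
tube_ring 0.042 [ 0.4335 -0.1489]
alu_slug 0.039 [ 0.4366 -0.2476]
```

View pics/ov2.png

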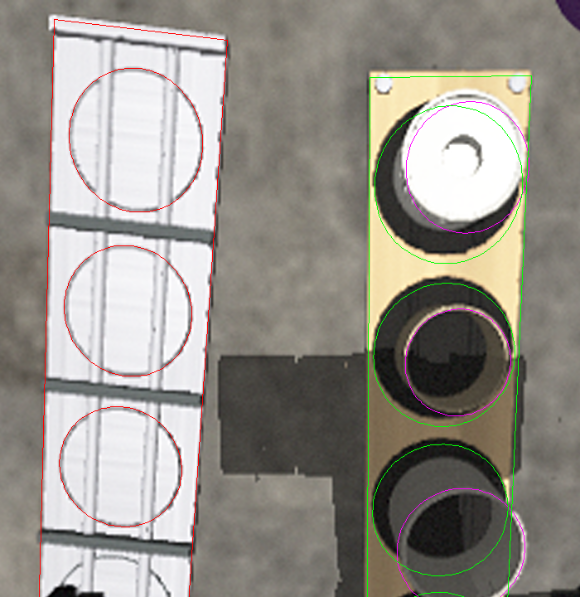

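The rack circles fit exactly, so the rack pose is (0.626, -0.1247, -0.100 rad). Next I move to see the nozzle_cup unobstructed.

{"fn": "apply_moves", "kwargs": {
  "moves": [
    [[-0.037,0.004,0.005],0],
    [[-0.037,0.004,0.005],0],
    [[-0.037,0.004,0.005],0],
    [[-0.037,0.004,0.005],0],
    [[-0.037,0.004,0.005],0]
  ]
}}

```text
time_s: 4.03
tcp_pos: [0.475, 0.0787, 0.3577]
ee_rot: [[0.018, -1.0, 0.001], [-1.0, -0.018, 0.001], [-0.0, -0.001, -1.0]]
wrist_force: [1.2, 0.3, -0.2]
gripper_width: 1.003
gripper_force: 0.0
```

```bash
python3 - <<'E'
from fit2 import *
w=imaging.capture("wrist")
rk=(.626,-.1247,-.1)
for ys in((.0475,.1425),(-.0475,.0475,.1425)):
    s=rackfit(w,ys,rk); print(np.round(s.x,4),round(s.fun,1))
G={"nozzle_cup":(.4305,.043),"tube_short":(.431,-.053),"tube_ring":(.4335,-.148),"alu_slug":(.435,-.243)}
P={}
for n,g in G.items():
    a,b=partfit(w,n,g); P[n]=b; print(n,round(a,3),np.round(b,4))
im=cv2.resize(w["frame"],None,fx=2,fy=2,interpolation=cv2.INTER_CUBIC)
dr=lambda Q,col:cv2.polylines(im,[(proj(w,Q)*2+.5).round().astype(np.int32)],True,col,1)
for y in(-.1425,-.0475,.0475,.1425): dr(T(rk,C*.038+[0,y,.008]),(0,0,255))
for n,b in P.items():
    R,h=D[n]; dr(C*R+[b[0],b[1],.019],(0,255,0)); dr(C*R+[b[0],b[1],.019+h],(255,0,255))
cv2.imwrite("pics/ov3.png",im[:580,200:1000])
E
```

```text
[ 0.6259 -0.1248 -0.1011] -46.8
[ 0.6259 -0.1248 -0.1011] -31.2
nozzle_cup 0.039 [0.4289 0.0428]
tube_short 0.033 [ 0.4305 -0.0525]
tube_ring 9 [ 0.4335 -0.148 ]
alu_slug 9 [ 0.435 -0.243]
```

View pics/ov3.png

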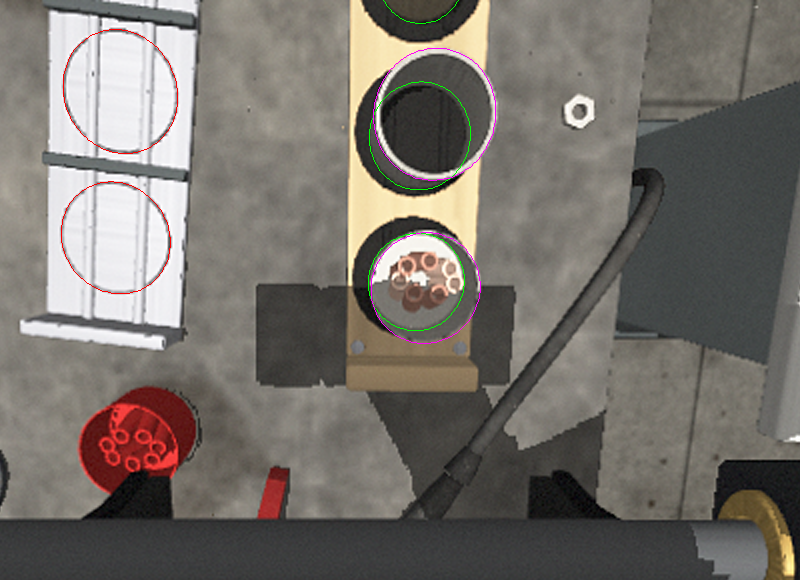

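The fits land on the rims. The true nozzle_cup is the light-grey can with copper cups on the board, at crop (425,288). The red can at (138,440) is the look-alike and the end plate is at (100,333). I hover above the cup next.

```bash
python3 plan.py .429 .043 .16 -89.3 5.
```

```text
4.2833 [0.4758 0.077  0.3579]
[[[0.0066, 0.0095, 0.0396], 0.07], [[0.0066, 0.0095, 0.0396], 0.07], [[0.0066, 0.0095, 0.0396], 0.07], [[0.0067, 0.0095, 0.0396], 0.07], [[0.0067, 0.0095, 0.0396], 0.07]]
```

{"fn": "apply_moves", "kwargs": {
  "moves": [
    [[0.0066,0.0095,0.0396],0],
    [[0.0066,0.0095,0.0396],0],
    [[0.0066,0.0095,0.0396],0],
    [[0.0067,0.0095,0.0396],0],
    [[0.0067,0.0095,0.0396],0]
  ]
}}

```text
time_s: 4.7
tcp_pos: [0.4289, 0.041, 0.1587]
ee_rot: [[0.014, -1.0, 0.002], [-1.0, -0.014, 0.001], [-0.001, -0.002, -1.0]]
wrist_force: [0.5, -0.2, 0.1]
gripper_width: 0.998
gripper_force: 0.0
```

{"fn": "apply_moves", "kwargs": {
  "moves": [
    [[0,0,0],0],
    [[0,0,0],0]
  ]
}}

```text
time_s: 4.87
tcp_pos: [0.4287, 0.0408, 0.1592]
ee_rot: [[0.014, -1.0, -0.003], [-1.0, -0.014, -0.002], [0.002, 0.003, -1.0]]
wrist_force: [2.3, 0.3, 0.9]
gripper_width: 1.0
gripper_force: 0.0
```

{"fn": "apply_moves", "kwargs": {
  "moves": [
    [[-0.002,0,0.03],0],
    [[0,0,0.03],0],
    [[0,0,0.03],0],
    [[0,0,0.029],0],
    [[0,0,0],0]
  ]
}}

```text
time_s: 5.28
tcp_pos: [0.4301, 0.0444, 0.039]
ee_rot: [[0.015, -1.0, -0.003], [-1.0, -0.015, -0.002], [0.002, 0.003, -1.0]]
wrist_force: [-0.1, -0.7, 0.3]
gripper_width: 1.001
gripper_force: 0.0
```

{"fn": "apply_moves", "kwargs": {
  "moves": [
    [[0,0,0],0],
    [[0,0,0],0],
    [[0,0,0],0],
    [[0,0,0],0],
    [[0,0,0],0]
  ],
  "hand": 0.055
}}

```text
time_s: 5.7
tcp_pos: [0.4304, 0.0448, 0.0424]
ee_rot: [[0.016, -1.0, 0.003], [-1.0, -0.016, 0.001], [-0.001, -0.003, -1.0]]
wrist_force: [-2.3, 1.2, 8.0]
gripper_width: 0.753
gripper_force: 29.9
```

{"fn": "apply_moves", "kwargs": {
  "moves": [
    [[0,0,-0.02],0],
    [[0,0,-0.035],0],
    [[0,0,-0.04],0],
    [[0,0,-0.035],0]
  ]
}}

```text
time_s: 6.03
tcp_pos: [0.4291, 0.0441, 0.1732]
ee_rot: [[0.015, -1.0, 0.001], [-1.0, -0.015, 0.001], [-0.001, -0.001, -1.0]]
wrist_force: [0.4, 1.0, -2.1]
gripper_width: 0.757
gripper_force: 30.0
```

```bash
python3 plan.py .6117 -.2666 .17 -95.8 12; python3 -c "
from h import *
s=r.sense();print(s['wrist_force'],s['gripper_width'])"
```

```text
6.0333 [0.4291 0.0441 0.1732]
[[[0.0261, -0.0148, 0.0003], 0.56], [[0.026, -0.0151, 0.0003], 0.56], [[0.0258, -0.0153, 0.0003], 0.56], [[0.0257, -0.0156, 0.0003], 0.56], [[0.0255, -0.0158, 0.0003], 0.56]]
[[[0.0254, -0.0161, 0.0003], 0.56], [[0.0252, -0.0163, 0.0003], 0.56], [[0.0251, -0.0166, 0.0003], 0.56], [[0.0249, -0.0168, 0.0003], 0.56], [[0.0247, -0.017, 0.0003], 0.56]]
[[[0.0246, -0.0173, 0.0003], 0.56], [[0.0244, -0.0175, 0.0003], 0.56]]
[ 0.41445162  0.97309089 -2.09976734] 0.7570919229633128
```

{"fn": "apply_moves", "kwargs": {
  "moves": [
    [[0.026,-0.015,0],0.56],
    [[0.026,-0.015,0],0.56],
    [[0.026,-0.015,0],0.56],
    [[0.026,-0.016,0],0.56],
    [[0.0255,-0.016,0],0.56]
  ]
}}

```text
time_s: 6.45
tcp_pos: [0.506, -0.0868, 0.1713]
ee_rot: [[-0.034, -0.999, 0.001], [-0.999, 0.034, 0.001], [-0.001, -0.001, -1.0]]
wrist_force: [-0.3, 0.2, -2.1]
gripper_width: 0.755
gripper_force: 30.0
```

{"fn": "apply_moves", "kwargs": {
  "moves": [
    [[0.0255,-0.016,0],0.56],
    [[0.025,-0.0165,0],0.56],
    [[0.025,-0.0165,0],0.56],
    [[0.025,-0.017,0],0.56],
    [[0.0245,-0.017,0],0.56]
  ]
}}

```text
time_s: 6.87
tcp_pos: [0.5822, -0.2162, 0.1709]
ee_rot: [[-0.083, -0.997, 0.0], [-0.997, 0.083, 0.0], [-0.0, -0.0, -1.0]]
wrist_force: [0.5, 0.4, -1.9]
gripper_width: 0.752
gripper_force: 30.0
```

{"fn": "apply_moves", "kwargs": {
  "moves": [
    [[0.0245,-0.0175,0],0.56],
    [[0.0245,-0.0175,0],0.56],
    [[0,0,0],0],
    [[0,0,0],0],
    [[0,0,0],0]
  ]
}}

```text
time_s: 7.28
tcp_pos: [0.6118, -0.2664, 0.1703]
ee_rot: [[-0.102, -0.995, -0.001], [-0.995, 0.102, 0.001], [-0.001, 0.001, -1.0]]
wrist_force: [0.2, -0.5, -2.0]
gripper_width: 0.758
gripper_force: 30.0
```

```bash
cat > held.py <<'E'
# held.py bay_y: print TCP correction to bay (tool axes), averaged sensing; save wrist pic
from fit2 import *
import sys
y=float(sys.argv[1]); name=sys.argv[2]
rk=(.626,-.1248,-.1005); b=T(rk,[[0,y,0]])[0]
ps=[]
for i in range(5): w=imaging.capture("wrist"); s=r.sense(); ps.append(s["tcp_pos"])
p=np.mean(ps,0); R=np.array(s["ee_rot"]); d=b-p; d[2]=0
print("bay",b.round(4),"tcp",p.round(4),"tool shift",(R.T@d).round(4))
tp=imaging.capture("top"); z=p[2]-float(sys.argv[3])
for n,q in(("wrist",w),("top",tp)):
    a,v=partfit(q,name,b[:2],z); print(n,round(a,3),v.round(4))
E
python3 held.py -.1425 nozzle_cup .021
```

```text
bay [ 0.6117 -0.2666  0.    ] tcp [ 0.6122 -0.2658  0.171 ] tool shift [ 0.0008  0.0004 -0.    ]
wrist 0.24 [ 0.6117 -0.2684]
top 0.774 [ 0.5978 -0.2579]
```

{"fn": "apply_moves", "kwargs": {
  "moves": [
    [[0.001,0,0.035],0],
    [[0,0,0.035],0],
    [[0,0,0.035],0],
    [[0,0,0.022],0],
    [[0,0,0.004],0]
  ]
}}

```text
time_s: 8.1
tcp_pos: [0.61, -0.2669, 0.0357]
ee_rot: [[-0.102, -0.995, -0.007], [-0.995, 0.102, 0.002], [-0.001, 0.008, -1.0]]
wrist_force: [0.4, 0.4, -1.2]
gripper_width: 0.756
gripper_force: 30.0
```

{"fn": "apply_moves", "kwargs": {
  "moves": [
    [[0,0,0.002],0],
    [[0,0,0],0],
    [[0,0,0],0]
  ]
}}

```text
time_s: 8.35
tcp_pos: [0.6138, -0.268, 0.0395]
ee_rot: [[-0.102, -0.995, 0.003], [-0.995, 0.102, -0.001], [0.001, -0.003, -1.0]]
wrist_force: [-0.2, 0.2, -1.4]
gripper_width: 0.753
gripper_force: 30.0
```

{"fn": "apply_moves", "kwargs": {
  "moves": [
    [[0,0,0.0015],0],
    [[0,0,0],0]
  ]
}}

```text
time_s: 8.52
tcp_pos: [0.6131, -0.2678, 0.0373]
ee_rot: [[-0.102, -0.995, 0.002], [-0.995, 0.102, -0.0], [0.0, -0.002, -1.0]]
wrist_force: [0.2, 0.3, -1.8]
gripper_width: 0.754
gripper_force: 30.0
```

{"fn": "apply_moves", "kwargs": {
  "moves": [
    [[0,0,0.0015],0],
    [[0,0,0],0]
  ]
}}

```text
time_s: 8.68
tcp_pos: [0.613, -0.2679, 0.0354]
ee_rot: [[-0.102, -0.995, 0.002], [-0.995, 0.102, -0.001], [0.0, -0.002, -1.0]]
wrist_force: [0.1, -0.2, 0.4]
gripper_width: 0.756
gripper_force: 30.0
```

{"fn": "apply_moves", "kwargs": {
  "moves": [
    [[0,0,0.0005],0],
    [[0,0,0],0]
  ]
}}

```text
time_s: 8.85
tcp_pos: [0.6131, -0.2679, 0.0354]
ee_rot: [[-0.101, -0.995, 0.001], [-0.995, 0.101, -0.001], [0.001, -0.002, -1.0]]
wrist_force: [-0.8, 1.0, 3.9]
gripper_width: 0.756
gripper_force: 30.0
```

{"fn": "apply_moves", "kwargs": {
  "moves": [
    [[0,0,0],0],
    [[0,0,0],0],
    [[0,0,0],0],
    [[0,0,0],0]
  ],
  "hand": 0.087
}}

```text
time_s: 9.18
tcp_pos: [0.6122, -0.2677, 0.0335]
ee_rot: [[-0.102, -0.995, -0.001], [-0.995, 0.102, 0.0], [-0.0, 0.001, -1.0]]
wrist_force: [-0.4, -0.6, 0.2]
gripper_width: 0.958
gripper_force: 0.0
```

{"fn": "apply_moves", "kwargs": {
  "moves": [
    [[0,0,-0.015],0],
    [[0,0,-0.03],0],
    [[0,0,-0.035],0],
    [[0,0,-0.035],0],
    [[0,0,-0.015],0]
  ]
}}

```text
time_s: 9.6
tcp_pos: [0.6147, -0.2687, 0.1696]
ee_rot: [[-0.101, -0.995, 0.008], [-0.995, 0.101, -0.003], [0.002, -0.008, -1.0]]
wrist_force: [0.2, -1.2, 1.5]
gripper_width: 0.999
gripper_force: 0.0
```

```bash
python3 plan.py .4305 -.0525 .165 -89 9; python3 - <<'E'
from fit2 import *
t=imaging.capture("scene"); print(partfit(t,"nozzle_cup",(.6117,-.2666),.012))
E
```

```text
9.6 [ 0.6147 -0.2687  0.1696]
[[[-0.0218, 0.0228, 0.0005], -0.76], [[-0.0221, 0.0225, 0.0005], -0.76], [[-0.0224, 0.0222, 0.0005], -0.76], [[-0.0227, 0.0219, 0.0005], -0.76], [[-0.023, 0.0216, 0.0005], -0.76]]
[[[-0.0233, 0.0213, 0.0005], -0.76], [[-0.0236, 0.021, 0.0005], -0.76], [[-0.0238, 0.0207, 0.0005], -0.76], [[-0.0241, 0.0204, 0.0005], -0.76]]
(np.float64(0.08939720740152113), array([ 0.61268117, -0.26831084]))
```

{"fn": "apply_moves", "kwargs": {
  "moves": [
    [[-0.022,0.0226,0],-0.76],
    [[-0.022,0.0225,0],-0.76],
    [[-0.0225,0.022,0],-0.76],
    [[-0.0225,0.022,0],-0.76],
    [[-0.023,0.0215,0],-0.76]
  ]
}}

```text
time_s: 10.12
tcp_pos: [0.5085, -0.1467, 0.1623]
ee_rot: [[-0.036, -0.999, -0.003], [-0.999, 0.036, 0.0], [-0.0, 0.003, -1.0]]
wrist_force: [0.2, 0.8, 0.5]
gripper_width: 0.998
gripper_force: 0.0
```

{"fn": "apply_moves", "kwargs": {
  "moves": [
    [[-0.023,0.021,0],-0.76],
    [[-0.0235,0.021,0],-0.76],
    [[-0.0235,0.0205,0],-0.76],
    [[-0.024,0.02,0],-0.76],
    [[0,0,0],0]
  ]
}}

```text
time_s: 10.53
tcp_pos: [0.4251, -0.0504, 0.1627]
ee_rot: [[0.02, -1.0, -0.004], [-1.0, -0.02, 0.001], [-0.001, 0.004, -1.0]]
wrist_force: [0.6, -0.4, 0.3]
gripper_width: 1.0
gripper_force: 0.0
```

```bash
cat > avg.py <<'E'
# avg.py x y : mean TCP and remaining shift in tool axes
from h import *
import sys
ps=[]
for i in range(4): imaging.capture("top"); s=r.sense(); ps.append(s["tcp_pos"])
p=np.mean(ps,0); d=np.array([float(sys.argv[1]),float(sys.argv[2]),p[2]])-p
a=np.array(s["ee_rot"]); yaw=np.arctan2(a[1,0],a[0,0]); R=np.array([[np.cos(yaw),np.sin(yaw),0],[np.sin(yaw),-np.cos(yaw),0],[0,0,-1]])
print(s["time_s"],p.round(4),"yaw",np.degrees(yaw).round(1),"shift",(R.T@d).round(4),"F",np.round(s["wrist_force"],1),"w",round(s["gripper_width"]*87,1))
E
python3 avg.py .4305 -.0525
```

```text
10.7333 [ 0.4288 -0.0519  0.1635] yaw -89.0 shift [ 0.0006 -0.0016  0.    ] F [ 1.2  0.4 -0.1] w 87.0
```

Tube_short, TCP to 0.050: down 0.1135.

{"fn": "apply_moves", "kwargs": {
  "moves": [
    [[0.0005,-0.0015,0.03],0],
    [[0,0,0.03],0],
    [[0,0,0.03],0],
    [[0,0,0.0235],0],
    [[0,0,0],0]
  ]
}}

```text
time_s: 11.15
tcp_pos: [0.428, -0.0544, 0.0461]
ee_rot: [[0.014, -1.0, -0.011], [-1.0, -0.014, -0.002], [0.002, 0.011, -1.0]]
wrist_force: [-0.6, -0.7, 0.3]
gripper_width: 1.0
gripper_force: 0.0
```

{"fn": "apply_moves", "kwargs": {
  "moves": [
    [[0,0,0],0],
    [[0,0,0],0],
    [[0,0,0],0],
    [[0,0,0],0],
    [[0,0,0],0]
  ],
  "hand": 0.055
}}

```text
time_s: 11.57
tcp_pos: [0.4312, -0.0529, 0.0517]
ee_rot: [[0.017, -1.0, 0.001], [-1.0, -0.017, 0.0], [-0.0, -0.001, -1.0]]
wrist_force: [-1.8, 0.0, 4.4]
gripper_width: 0.752
gripper_force: 30.0
```

```bash
python3 avg.py .4305 -.0525
```

```text
11.7667 [ 0.4312 -0.0529  0.0517] yaw -89.0 shift [-0.0004  0.0007  0.    ] F [-2.6  0.4  5.9] w 65.8
```

{"fn": "apply_moves", "kwargs": {
  "moves": [
    [[0,0,-0.02],0],
    [[0,0,-0.035],0],
    [[0,0,-0.035],0],
    [[0,0,-0.03],0],
    [[0,0,-0.005],0]
  ]
}}

```text
time_s: 12.18
tcp_pos: [0.4343, -0.0523, 0.1807]
ee_rot: [[0.018, -1.0, 0.012], [-1.0, -0.018, 0.002], [-0.001, -0.012, -1.0]]
wrist_force: [1.4, 0.2, -3.6]
gripper_width: 0.758
gripper_force: 30.0
```

```bash
python3 plan.py .6212 -.1721 .174 -95.8 9
```

```text
12.1833 [ 0.4343 -0.0523  0.1807]
[[[0.0137, -0.0205, 0.0007], 0.76], [[0.0134, -0.0207, 0.0007], 0.76], [[0.0131, -0.0209, 0.0007], 0.76], [[0.0129, -0.0211, 0.0007], 0.76], [[0.0126, -0.0212, 0.0007], 0.76]]
[[[0.0123, -0.0214, 0.0007], 0.76], [[0.012, -0.0215, 0.0007], 0.76], [[0.0117, -0.0217, 0.0007], 0.76], [[0.0114, -0.0219, 0.0007], 0.76]]
```

{"fn": "apply_moves", "kwargs": {
  "moves": [
    [[0.0137,-0.0207,0],0.76],
    [[0.0134,-0.021,0],0.76],
    [[0.013,-0.021,0],0.76],
    [[0.013,-0.0213,0],0.76],
    [[0.0126,-0.0214,0],0.76]
  ]
}}

```text
time_s: 12.6
tcp_pos: [0.5356, -0.1199, 0.1736]
ee_rot: [[-0.05, -0.999, -0.003], [-0.999, 0.05, 0.001], [-0.001, 0.003, -1.0]]
wrist_force: [0.1, 1.5, -4.9]
gripper_width: 0.754
gripper_force: 30.0
```

{"fn": "apply_moves", "kwargs": {
  "moves": [
    [[0.0123,-0.0216,0],0.76],
    [[0.012,-0.0217,0],0.76],
    [[0.0117,-0.022,0],0.76],
    [[0.0114,-0.022,0],0.76],
    [[0,0,0],0]
  ]
}}

```text
time_s: 13.02
tcp_pos: [0.6224, -0.1746, 0.1724]
ee_rot: [[-0.104, -0.995, -0.0], [-0.995, 0.104, -0.0], [0.0, 0.0, -1.0]]
wrist_force: [0.6, 0.1, -3.9]
gripper_width: 0.759
gripper_force: 30.0
```

```bash
python3 avg.py .6212 -.1721
```

```text
13.2167 [ 0.6189 -0.1727  0.1729] yaw -95.9 shift [-0.0009 -0.0022  0.    ] F [ 0.5  0.7 -5.5] w 65.9
```

{"fn": "apply_moves", "kwargs": {
  "moves": [
    [[-0.001,-0.002,0.035],0],
    [[0,0,0.035],0],
    [[0,0,0.033],0],
    [[0,0,0.018],0],
    [[0,0,0.004],0]
  ]
}}

```text
time_s: 13.63
tcp_pos: [0.6176, -0.1709, 0.0459]
ee_rot: [[-0.102, -0.995, -0.01], [-0.995, 0.102, 0.002], [-0.001, 0.01, -1.0]]
wrist_force: [-1.1, -0.1, -5.5]
gripper_width: 0.756
gripper_force: 30.0
```

{"fn": "apply_moves", "kwargs": {
  "moves": [
    [[0,0,0.001],0],
    [[0,0,0],0],
    [[0,0,0],0]
  ]
}}

```text
time_s: 13.88
tcp_pos: [0.6234, -0.172, 0.052]
ee_rot: [[-0.101, -0.995, 0.004], [-0.995, 0.101, -0.001], [0.0, -0.004, -1.0]]
wrist_force: [-0.1, -0.1, -5.0]
gripper_width: 0.753
gripper_force: 30.0
```

```bash
python3 avg.py .6212 -.1721
```

```text
14.0833 [ 0.623  -0.172   0.0516] yaw -95.8 shift [0.0003 0.0018 0.    ] F [ 0.  -0.7 -4.5] w 65.9
```

{"fn": "apply_moves", "kwargs": {
  "moves": [
    [[0,0.0015,0.003],0],
    [[0,0,0.0015],0],
    [[0,0,0],0],
    [[0,0,0],0]
  ]
}}

```text
time_s: 14.42
tcp_pos: [0.6203, -0.1719, 0.0452]
ee_rot: [[-0.102, -0.995, -0.0], [-0.995, 0.102, -0.0], [0.0, 0.0, -1.0]]
wrist_force: [-1.4, -0.3, -2.1]
gripper_width: 0.76
gripper_force: 30.0
```

{"fn": "apply_moves", "kwargs": {
  "moves": [
    [[0,0,0.0015],0],
    [[0,0,0],0],
    [[0,0,0],0]
  ]
}}

```text
time_s: 14.67
tcp_pos: [0.6204, -0.1719, 0.0448]
ee_rot: [[-0.102, -0.995, 0.0], [-0.995, 0.102, -0.0], [0.0, -0.0, -1.0]]
wrist_force: [-3.1, 1.5, 5.2]
gripper_width: 0.754
gripper_force: 30.0
```

{"fn": "apply_moves", "kwargs": {
  "moves": [
    [[0,0,0.001],0],
    [[0,0,0],0],
    [[0,0,0],0]
  ]
}}

```text
time_s: 14.92
tcp_pos: [0.6204, -0.1719, 0.0446]
ee_rot: [[-0.101, -0.995, 0.0], [-0.995, 0.101, -0.001], [0.001, -0.0, -1.0]]
wrist_force: [-4.0, 2.8, 9.0]
gripper_width: 0.756
gripper_force: 30.0
```

Contact at the expected height, so I release and rise.

{"fn": "apply_moves", "kwargs": {
  "moves": [
    [[0,0,-0.001],0],
    [[0,0,0],0],
    [[0,0,0],0],
    [[0,0,0],0],
    [[0,0,0],0]
  ],
  "hand": 0.087
}}

```text
time_s: 15.33
tcp_pos: [0.6207, -0.172, 0.0433]
ee_rot: [[-0.102, -0.995, 0.0], [-0.995, 0.102, -0.0], [0.0, -0.0, -1.0]]
wrist_force: [0.3, 0.1, -0.2]
gripper_width: 0.981
gripper_force: 0.0
```

{"fn": "apply_moves", "kwargs": {
  "moves": [
    [[0,0,-0.02],0],
    [[0,0,-0.035],0],
    [[0,0,-0.04],0],
    [[0,0,-0.04],0],
    [[0,0,-0.015],0]
  ]
}}

```text
time_s: 15.75
tcp_pos: [0.6234, -0.1728, 0.2005]
ee_rot: [[-0.101, -0.995, 0.011], [-0.995, 0.101, -0.003], [0.002, -0.011, -1.0]]
wrist_force: [-0.2, -0.3, 0.7]
gripper_width: 0.999
gripper_force: 0.0
```

```bash
python3 plan.py .4325 -.12 .25 -89 7
```

```text
15.75 [ 0.6234 -0.1728  0.2005]
[[[-0.0047, 0.0279, -0.0071], -0.97], [[-0.0052, 0.0278, -0.0071], -0.97], [[-0.0057, 0.0277, -0.0071], -0.97], [[-0.0062, 0.0276, -0.0071], -0.97], [[-0.0066, 0.0275, -0.0071], -0.97]]
[[[-0.0071, 0.0274, -0.0071], -0.97], [[-0.0076, 0.0273, -0.0071], -0.97]]
```

{"fn": "apply_moves", "kwargs": {
  "moves": [
    [[-0.0075,0.028,-0.018],-0.97],
    [[-0.008,0.028,-0.018],-0.97],
    [[-0.0085,0.028,-0.018],-0.97],
    [[-0.009,0.0275,-0.018],-0.97],
    [[-0.0095,0.0275,-0.018],-0.97]
  ]
}}

```text
time_s: 16.17
tcp_pos: [0.4833, -0.1197, 0.2841]
ee_rot: [[-0.017, -1.0, -0.0], [-1.0, 0.017, -0.0], [0.0, 0.0, -1.0]]
wrist_force: [-0.7, 0.4, 0.6]
gripper_width: 1.001
gripper_force: 0.0
```

{"fn": "apply_moves", "kwargs": {
  "moves": [
    [[-0.01,0.0275,-0.018],-0.97],
    [[-0.0105,0.0273,-0.018],-0.97],
    [[0,0,0],0],
    [[0,0,0],0],
    [[0,0,0],0]
  ]
}}

```text
time_s: 16.58
tcp_pos: [0.4301, -0.0989, 0.3193]
ee_rot: [[0.016, -1.0, 0.0], [-1.0, -0.016, 0.0], [-0.0, -0.0, -1.0]]
wrist_force: [0.6, 0.8, -0.1]
gripper_width: 0.997
gripper_force: 0.0
```

```bash
python3 - <<'E'
from fit2 import *
w=imaging.capture("wrist")
s=r.sense(); print(s["time_s"],s["tcp_pos"])
im=cv2.resize(w["frame"],None,fx=2,fy=2,interpolation=cv2.INTER_CUBIC)
dr=lambda Q,col:cv2.polylines(im,[(proj(w,Q)*2+.5).round().astype(np.int32)],True,col,1)
for n,g,z in(("tube_ring",(.4325,-.148),.019),("alu_slug",(.434,-.244),.019),("nozzle_cup",(.612,-.267),.012),("tube_short",(.621,-.172),.012)):
    a,b=partfit(w,n,g,z); print(n,round(a,3),np.round(b,4)); R,h=D[n]
    dr(C*R+[b[0],b[1],z+h],(255,0,255)); dr(C*R+[b[0],b[1],z],(0,255,0))
cv2.imwrite("pics/ov4.png",im[:560,160:960])
E
python3 plan.py .4325 -.148 .15 -89 6
```

```text
16.6333 [ 0.43018892 -0.0989925   0.31867746]
tube_ring 0.029 [ 0.4338 -0.1487]
alu_slug 0.037 [ 0.4353 -0.2481]
nozzle_cup 0.031 [ 0.613 -0.272]
tube_short 0.023 [ 0.6186 -0.1719]
16.8333 [ 0.4303 -0.0992  0.3184]
[[[0.0081, -0.0002, 0.0281], -0.02], [[0.0081, -0.0002, 0.0281], -0.02], [[0.0081, -0.0002, 0.0281], -0.02], [[0.0081, -0.0002, 0.0281], -0.02], [[0.0081, -0.0002, 0.0281], -0.02]]
[[[0.0081, -0.0002, 0.0281], -0.02]]
```

View pics/ov4.png

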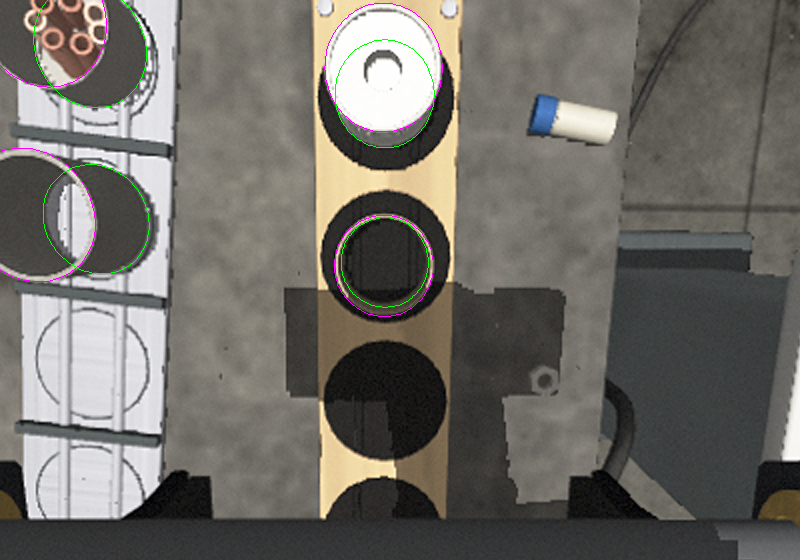

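The ring's fit is clean at crop (385,262), and slug is at (383,67). The nozzle_cup is clipped by the picture edge, so I'll check it later. Now I go for the ring.

{"fn": "apply_moves", "kwargs": {
  "moves": [
    [[0.0082,-0.0006,0.0281],0],
    [[0.0082,-0.0006,0.0281],0],
    [[0.0082,-0.0006,0.0281],0],
    [[0.0082,-0.0006,0.0281],0],
    [[0.0082,-0.0006,0.0281],0]
  ]
}}

```text
time_s: 17.25
tcp_pos: [0.4337, -0.1405, 0.1772]
ee_rot: [[0.016, -1.0, -0.001], [-1.0, -0.016, -0.0], [0.0, 0.001, -1.0]]
wrist_force: [0.9, 0.4, -0.1]
gripper_width: 0.997
gripper_force: 0.0
```

{"fn": "apply_moves", "kwargs": {
  "moves": [
    [[0.0082,-0.0006,0.0281],0],
    [[0,0,0],0],
    [[0,0,0],0],
    [[0,0,0],0]
  ]
}}

```text
time_s: 17.58
tcp_pos: [0.4356, -0.1483, 0.1521]
ee_rot: [[0.017, -1.0, 0.002], [-1.0, -0.017, -0.001], [0.001, -0.002, -1.0]]
wrist_force: [0.4, 0.8, -0.1]
gripper_width: 1.005
gripper_force: 0.0
```

```bash
python3 avg.py .4335 -.1485
```

```text
17.7833 [ 0.4357 -0.1479  0.1527] yaw -89.0 shift [0.0005 0.0022 0.    ] F [ 0.7 -0.4  0.4] w 87.1
```

{"fn": "apply_moves", "kwargs": {
  "moves": [
    [[0.0005,0.002,0.03],0],
    [[0,0,0.03],0],
    [[0,0,0.03],0],
    [[0,0,0.0235],0],
    [[0,0,0],0]
  ]
}}

```text
time_s: 18.2
tcp_pos: [0.4296, -0.1483, 0.0346]
ee_rot: [[0.016, -1.0, -0.008], [-1.0, -0.016, 0.0], [-0.001, 0.008, -1.0]]
wrist_force: [-0.1, -0.9, 1.4]
gripper_width: 0.999
gripper_force: 0.0
```

{"fn": "apply_moves", "kwargs": {
  "moves": [
    [[0,0,0],0],
    [[0,0,0],0],
    [[0,0,0],0],
    [[0,0,0],0],
    [[0,0,0],0]
  ],
  "hand": 0.045
}}

```text
time_s: 18.62
tcp_pos: [0.4333, -0.1486, 0.0387]
ee_rot: [[0.017, -1.0, 0.003], [-1.0, -0.017, 0.0], [0.0, -0.003, -1.0]]
wrist_force: [-0.9, 0.9, -0.8]
gripper_width: 0.703
gripper_force: 0.0
```

```bash
python3 avg.py .4335 -.1485
```

```text
18.8167 [ 0.4332 -0.1487  0.0384] yaw -89.0 shift [-0.0002 -0.0003  0.    ] F [-0.2  1.1  3.6] w 55.0
```

{"fn": "apply_moves", "kwargs": {
  "moves": [
    [[0,0,-0.02],0],
    [[0,0,-0.035],0],
    [[0,0,-0.04],0],
    [[0,0,-0.035],0],
    [[0,0,0],0]
  ]
}}

```text
time_s: 19.23
tcp_pos: [0.4367, -0.1493, 0.1744]
ee_rot: [[0.018, -1.0, 0.014], [-1.0, -0.018, -0.002], [0.002, -0.014, -1.0]]
wrist_force: [1.9, 0.1, -0.8]
gripper_width: 0.636
gripper_force: 29.9
```

```bash
python3 plan.py .6308 -.0775 .1685 -95.8 8
```

```text
19.2333 [ 0.4367 -0.1493  0.1744]
[[[-0.0085, -0.0244, 0.0007], 0.85], [[-0.0089, -0.0243, 0.0007], 0.85], [[-0.0093, -0.0242, 0.0007], 0.85], [[-0.0096, -0.024, 0.0007], 0.85], [[-0.01, -0.0239, 0.0007], 0.85]]
[[[-0.0103, -0.0237, 0.0007], 0.85], [[-0.0107, -0.0236, 0.0007], 0.85], [[-0.011, -0.0234, 0.0007], 0.85]]
```

{"fn": "apply_moves", "kwargs": {
  "moves": [
    [[-0.0085,-0.0248,0],0.85],
    [[-0.009,-0.0247,0],0.85],
    [[-0.0093,-0.0246,0],0.85],
    [[-0.0096,-0.0245,0],0.85],
    [[-0.01,-0.0243,0],0.85]
  ]
}}

```text
time_s: 19.65
tcp_pos: [0.5563, -0.1034, 0.1666]
ee_rot: [[-0.059, -0.998, -0.002], [-0.998, 0.059, 0.0], [-0.0, 0.002, -1.0]]
wrist_force: [0.1, -0.4, -0.7]
gripper_width: 0.635
gripper_force: 29.9
```

{"fn": "apply_moves", "kwargs": {
  "moves": [
    [[-0.0103,-0.0241,0],0.85],
    [[-0.0107,-0.024,0],0.85],
    [[-0.011,-0.0238,0],0.85],
    [[0,0,0],0],
    [[0,0,0],0]
  ]
}}

```text
time_s: 20.07
tcp_pos: [0.6299, -0.0766, 0.1655]
ee_rot: [[-0.102, -0.995, -0.003], [-0.995, 0.102, 0.0], [0.0, 0.003, -1.0]]
wrist_force: [0.5, -0.4, -2.4]
gripper_width: 0.634
gripper_force: 29.9
```

```bash
python3 avg.py .6308 -.0775
```

```text
20.2667 [ 0.6288 -0.0773  0.1666] yaw -95.9 shift [-0.    -0.002  0.   ] F [-0.9 -1.3 -1.6] w 55.2
```

Contact is expected at TCP z ≈ 0.0315, which is 0.135 down. I go 0.128, let it settle, then creep.

{"fn": "apply_moves", "kwargs": {
  "moves": [
    [[0,-0.002,0.035],0],
    [[0,0,0.035],0],
    [[0,0,0.035],0],
    [[0,0,0.019],0],
    [[0,0,0.004],0]
  ]
}}

```text
time_s: 20.68
tcp_pos: [0.6279, -0.078, 0.0353]
ee_rot: [[-0.104, -0.995, -0.009], [-0.995, 0.104, -0.0], [0.001, 0.009, -1.0]]
wrist_force: [-0.7, 0.9, -0.9]
gripper_width: 0.633
gripper_force: 29.9
```

{"fn": "apply_moves", "kwargs": {
  "moves": [
    [[0,0,0],0],
    [[0,0,0],0],
    [[0,0,0],0],
    [[0,0,0],0],
    [[0,0,0],0]
  ]
}}

```text
time_s: 21.1
tcp_pos: [0.6328, -0.0773, 0.0412]
ee_rot: [[-0.102, -0.995, 0.003], [-0.995, 0.102, 0.0], [-0.001, -0.003, -1.0]]
wrist_force: [0.1, 0.4, -1.3]
gripper_width: 0.63
gripper_force: 29.9
```

```bash
python3 avg.py .6308 -.0775
```

```text
21.3 [ 0.6323 -0.0773  0.0404] yaw -95.9 shift [0.0003 0.0015 0.    ] F [-0.3  0.3 -1.5] w 55.1
```

{"fn": "apply_moves", "kwargs": {
  "moves": [
    [[0,0.0015,0.004],0],
    [[0,0,0.003],0],
    [[0,0,0],0],
    [[0,0,0],0]
  ]
}}

```text
time_s: 21.63
tcp_pos: [0.6302, -0.0772, 0.032]
ee_rot: [[-0.102, -0.995, -0.001], [-0.995, 0.102, -0.0], [0.0, 0.001, -1.0]]
wrist_force: [0.4, 1.1, -0.4]
gripper_width: 0.632
gripper_force: 29.9
```

{"fn": "apply_moves", "kwargs": {
  "moves": [
    [[0,0,0.0015],0],
    [[0,0,0],0],
    [[0,0,0],0]
  ]
}}

```text
time_s: 21.88
tcp_pos: [0.6305, -0.0773, 0.0314]
ee_rot: [[-0.102, -0.995, 0.0], [-0.995, 0.102, -0.0], [0.0, -0.0, -1.0]]
wrist_force: [-1.8, -0.2, 3.3]
gripper_width: 0.634
gripper_force: 30.0
```

{"fn": "apply_moves", "kwargs": {
  "moves": [
    [[0,0,0.001],0],
    [[0,0,0],0],
    [[0,0,0],0]
  ]
}}

```text
time_s: 22.13
tcp_pos: [0.6305, -0.0774, 0.0312]
ee_rot: [[-0.102, -0.995, 0.0], [-0.995, 0.102, -0.0], [0.0, -0.0, -1.0]]
wrist_force: [-2.8, 0.6, 6.2]
gripper_width: 0.634
gripper_force: 30.0
```

{"fn": "apply_moves", "kwargs": {
  "moves": [
    [[0,0,-0.001],0],
    [[0,0,0],0],
    [[0,0,0],0],
    [[0,0,0],0],
    [[0,0,0],0]
  ],
  "hand": 0.087
}}

```text
time_s: 22.55
tcp_pos: [0.6304, -0.0772, 0.0306]
ee_rot: [[-0.102, -0.995, -0.0], [-0.995, 0.102, 0.0], [0.0, 0.0, -1.0]]
wrist_force: [-0.1, -0.4, 0.8]
gripper_width: 0.92
gripper_force: 0.0
```

{"fn": "apply_moves", "kwargs": {
  "moves": [
    [[0,0,-0.02],0],
    [[0,0,-0.035],0],
    [[0,0,-0.04],0],
    [[0,0,-0.04],0],
    [[0,0,-0.03],0]
  ]
}}

```text
time_s: 22.97
tcp_pos: [0.6314, -0.0774, 0.1996]
ee_rot: [[-0.102, -0.995, 0.004], [-0.995, 0.102, -0.0], [0.0, -0.004, -1.0]]
wrist_force: [0.5, -0.2, -0.5]
gripper_width: 0.995
gripper_force: 0.0
```

```bash
python3 plan.py .52 -.19 .35 -89 7
```

```text
22.9667 [ 0.6314 -0.0774  0.1996]
[[[0.0176, 0.0142, -0.0215], -0.98], [[0.0174, 0.0145, -0.0215], -0.98], [[0.0171, 0.0148, -0.0215], -0.98], [[0.0169, 0.0151, -0.0215], -0.98], [[0.0166, 0.0154, -0.0215], -0.98]]
[[[0.0164, 0.0156, -0.0215], -0.98], [[0.0161, 0.0159, -0.0215], -0.98]]
```

{"fn": "apply_moves", "kwargs": {
  "moves": [
    [[0.0176,0.0142,-0.0215],-0.98],
    [[0.0174,0.0145,-0.0215],-0.98],
    [[0.017,0.0148,-0.0215],-0.98],
    [[0.017,0.015,-0.0215],-0.98],
    [[0.0166,0.0154,-0.0215],-0.98]
  ]
}}

```text
time_s: 23.38
tcp_pos: [0.5499, -0.1582, 0.3043]
ee_rot: [[-0.016, -1.0, -0.0], [-1.0, 0.016, 0.0], [-0.0, 0.0, -1.0]]
wrist_force: [0.9, -0.4, -0.5]
gripper_width: 1.0
gripper_force: 0.0
```

{"fn": "apply_moves", "kwargs": {
  "moves": [
    [[0.0164,0.0156,-0.0215],-0.98],
    [[0.016,0.016,-0.0215],-0.98],
    [[0,0,0],0],
    [[0,0,0],0],
    [[0,0,0],0]
  ]
}}

```text
time_s: 23.8
tcp_pos: [0.5188, -0.1895, 0.3457]
ee_rot: [[0.017, -1.0, -0.001], [-1.0, -0.017, 0.001], [-0.001, 0.001, -1.0]]
wrist_force: [-0.4, 0.4, -0.7]
gripper_width: 0.999
gripper_force: 0.0
```

```bash
python3 - <<'E'
from fit2 import *
w=imaging.capture("wrist")
s=r.sense(); print(s["time_s"],s["tcp_pos"])
im=cv2.resize(w["frame"],None,fx=2,fy=2,interpolation=cv2.INTER_CUBIC)
dr=lambda Q,col:cv2.polylines(im,[(proj(w,Q)*2+.5).round().astype(np.int32)],True,col,1)
for n,g,z in(("alu_slug",(.434,-.246),.019),("nozzle_cup",(.612,-.267),.012),("tube_short",(.621,-.172),.012)):
    a,b=partfit(w,n,g,z); print(n,round(a,3),np.round(b,4)); R,h=D[n]
    dr(C*R+[b[0],b[1],z+h],(255,0,255)); dr(C*R+[b[0],b[1],z],(0,255,0))
rk=(.626,-.1248,-.1005)
for y in(-.1425,-.0475,.0475): dr(T(rk,C*.038+[0,y,.008]),(0,0,255))
s=rackfit(w,(-.1425,-.0475,.0475),rk); print(s.x,s.fun)
for c in("top","scene"):
    t=imaging.capture(c)
    for n,g,z in(("alu_slug",(.434,-.246),.019),("nozzle_cup",(.612,-.267),.012),("tube_short",(.621,-.172),.012),("tube_ring",(.6308,-.0775),.012)):
        a,b=partfit(t,n,g,z); print(c,n,round(a,3),np.round(b,4))
cv2.imwrite("pics/ov5.png",im[:560,160:960])
E
python3 plan.py .434 -.246 .165 -89 6
```

```text
23.85 [ 0.51885202 -0.18927704  0.34509709]
alu_slug 0.029 [ 0.4356 -0.2484]
nozzle_cup 9 [ 0.612 -0.267]
tube_short 0.03 [ 0.6183 -0.1716]
[ 0.62663263 -0.12453321 -0.09453577] -36.121768951416016
top alu_slug 0.059 [ 0.4368 -0.2452]
top nozzle_cup 0.366 [ 0.6105 -0.2696]
top tube_short 0.345 [ 0.6172 -0.1642]
top tube_ring 0.096 [ 0.6315 -0.0765]
scene alu_slug 0.087 [ 0.437  -0.2451]
scene nozzle_cup 0.081 [ 0.6122 -0.2671]
scene tube_short 0.055 [ 0.6181 -0.17  ]
scene tube_ring 0.042 [ 0.6274 -0.0767]
24.5 [ 0.519  -0.1897  0.3465]
[[[0.0091, 0.0143, 0.0302], 0.0], [[0.0091, 0.0143, 0.0302], 0.0], [[0.0091, 0.0143, 0.0302], 0.0], [[0.0091, 0.0143, 0.0302], 0.0], [[0.0091, 0.0143, 0.0302], 0.0]]
[[[0.0091, 0.0143, 0.0302], 0.0]]
```

View pics/ov5.png

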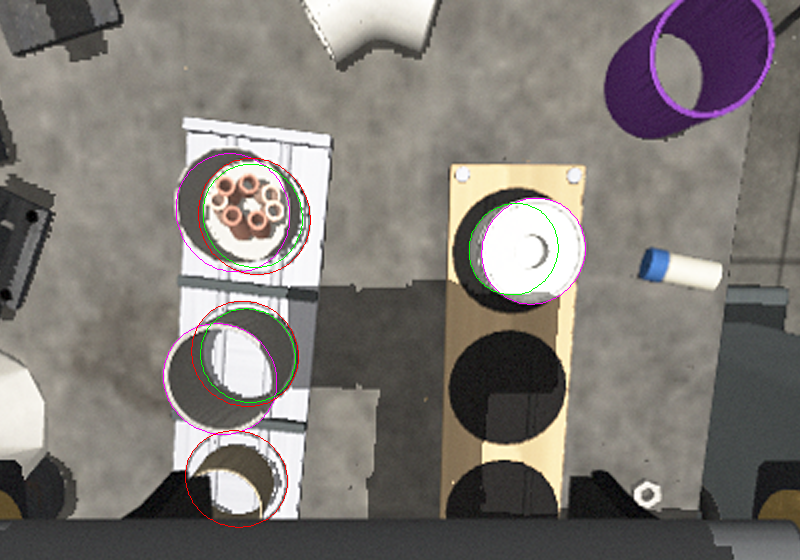

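Nozzle_cup (crop 245,208), tube_short (220,378) and tube_ring (235,480) stand over their circles. Next is the slug at (533,250), with my estimate at (0.436, -0.2475).

{"fn": "apply_moves", "kwargs": {
  "moves": [
    [[0.0093,0.014,0.0302],0],
    [[0.0093,0.014,0.0302],0],
    [[0.0093,0.014,0.0302],0],
    [[0.0093,0.014,0.0302],0],
    [[0.0093,0.014,0.0302],0]
  ]
}}

```text
time_s: 24.92
tcp_pos: [0.4491, -0.2379, 0.1945]
ee_rot: [[0.018, -1.0, 0.001], [-1.0, -0.018, -0.0], [0.0, -0.001, -1.0]]
wrist_force: [0.1, -0.6, -0.7]
gripper_width: 1.001
gripper_force: 0.0
```

{"fn": "apply_moves", "kwargs": {
  "moves": [
    [[0.0093,0.014,0.0302],0],
    [[0,0,0],0],
    [[0,0,0],0],
    [[0,0,0],0],
    [[0,0,0],0]
  ]
}}

```text
time_s: 25.33
tcp_pos: [0.4382, -0.2473, 0.1673]
ee_rot: [[0.018, -1.0, 0.004], [-1.0, -0.018, -0.002], [0.002, -0.004, -1.0]]
wrist_force: [-0.7, -0.8, -1.0]
gripper_width: 1.003
gripper_force: 0.0
```

```bash
python3 avg.py .436 -.2475
```

```text
25.5333 [ 0.4375 -0.247   0.1668] yaw -89.0 shift [0.0005 0.0016 0.    ] F [0.2 0.1 0.3] w 87.5
```

{"fn": "apply_moves", "kwargs": {
  "moves": [
    [[0,0.001,0.035],0],
    [[0,0,0.035],0],
    [[0,0,0.033],0],
    [[0,0,0.02],0],
    [[0,0,0.004],0]
  ]
}}

```text
time_s: 25.95
tcp_pos: [0.4328, -0.2462, 0.0351]
ee_rot: [[0.017, -1.0, -0.007], [-1.0, -0.017, 0.002], [-0.002, 0.007, -1.0]]
wrist_force: [0.3, 0.8, -0.2]
gripper_width: 0.996
gripper_force: 0.0
```

{"fn": "apply_moves", "kwargs": {
  "moves": [
    [[0,0,0],0],
    [[0,0,0],0],
    [[0,0,0],0],
    [[0,0,0],0],
    [[0,0,0],0]
  ],
  "hand": 0.048
}}

```text
time_s: 26.37
tcp_pos: [0.4359, -0.2472, 0.0396]
ee_rot: [[0.017, -1.0, 0.003], [-1.0, -0.017, -0.001], [0.001, -0.003, -1.0]]
wrist_force: [0.1, -0.7, -0.9]
gripper_width: 0.709
gripper_force: 0.0
```

```bash
python3 avg.py .436 -.2475
```

```text
26.5667 [ 0.436  -0.2473  0.0395] yaw -89.0 shift [0.0002 0.     0.    ] F [-0.5  1.7  5.6] w 58.7
```

{"fn": "apply_moves", "kwargs": {
  "moves": [
    [[0,0,-0.02],0],
    [[0,0,-0.035],0],
    [[0,0,-0.04],0],
    [[0,0,-0.035],0],
    [[0,0,-0.005],0]
  ]
}}

```text
time_s: 26.98
tcp_pos: [0.4381, -0.2483, 0.1794]
ee_rot: [[0.019, -1.0, 0.011], [-1.0, -0.019, -0.004], [0.004, -0.011, -1.0]]
wrist_force: [0.4, -0.6, -2.6]
gripper_width: 0.672
gripper_force: 30.0
```

```bash
python3 avg.py .6403 .017;  python3 plan.py .6403 .0170 .1745 -95.8 13
```

```text
27.1833 [ 0.4348 -0.2468  0.1737] yaw -89.1 shift [-0.2604 -0.2098  0.    ] F [-1.2  0.2 -4.1] w 58.2
27.1833 [ 0.4331 -0.2463  0.1712]
[[[-0.02, -0.0163, -0.0003], 0.52], [[-0.0201, -0.0161, -0.0003], 0.52], [[-0.0203, -0.0159, -0.0003], 0.52], [[-0.0204, -0.0157, -0.0003], 0.52], [[-0.0206, -0.0155, -0.0003], 0.52]]
[[[-0.0207, -0.0153, -0.0003], 0.52], [[-0.0208, -0.0152, -0.0003], 0.52], [[-0.021, -0.015, -0.0003], 0.52], [[-0.0211, -0.0148, -0.0003], 0.52], [[-0.0212, -0.0146, -0.0003], 0.52]]
[[[-0.0214, -0.0144, -0.0003], 0.52], [[-0.0215, -0.0142, -0.0003], 0.52], [[-0.0216, -0.014, -0.0003], 0.52]]
```

{"fn": "apply_moves", "kwargs": {
  "moves": [
    [[-0.02,-0.0162,0],0.52],
    [[-0.02,-0.016,0],0.52],
    [[-0.0203,-0.0159,0],0.52],
    [[-0.0204,-0.0157,0],0.52],
    [[-0.0206,-0.0155,0],0.52]
  ]
}}

```text
time_s: 27.6
tcp_pos: [0.5131, -0.1447, 0.1701]
ee_rot: [[-0.029, -1.0, -0.006], [-1.0, 0.029, 0.001], [-0.0, 0.006, -1.0]]
wrist_force: [-0.5, -0.0, -2.8]
gripper_width: 0.678
gripper_force: 30.0
```

{"fn": "apply_moves", "kwargs": {
  "moves": [
    [[-0.0207,-0.0153,0],0.52],
    [[-0.0208,-0.0152,0],0.52],
    [[-0.021,-0.015,0],0.52],
    [[-0.021,-0.0148,0],0.52],
    [[-0.0212,-0.0146,0],0.52]
  ]
}}

```text
time_s: 28.02
tcp_pos: [0.5928, -0.0437, 0.1695]
ee_rot: [[-0.074, -0.997, -0.007], [-0.997, 0.074, -0.001], [0.001, 0.007, -1.0]]
wrist_force: [-0.1, -0.3, -2.5]
gripper_width: 0.673
gripper_force: 30.0
```

{"fn": "apply_moves", "kwargs": {
  "moves": [
    [[-0.0214,-0.0144,0],0.52],
    [[-0.0215,-0.0142,0],0.52],
    [[-0.0216,-0.014,0],0.52],
    [[0,0,0],0],
    [[0,0,0],0]
  ]
}}

```text
time_s: 28.43
tcp_pos: [0.6406, 0.0171, 0.1691]
ee_rot: [[-0.099, -0.995, -0.007], [-0.995, 0.099, -0.001], [0.002, 0.007, -1.0]]
wrist_force: [-0.7, 0.5, -4.5]
gripper_width: 0.673
gripper_force: 30.0
```

```bash
python3 avg.py .6403 .017
```

```text
28.6333 [0.6403 0.0156 0.1708] yaw -95.8 shift [-0.0014  0.0002  0.    ] F [-0.1  0.3 -3.8] w 58.4
```

{"fn": "apply_moves", "kwargs": {
  "moves": [
    [[-0.0012,0,0.035],0],
    [[0,0,0.035],0],
    [[0,0,0.035],0],
    [[0,0,0.021],0],
    [[0,0,0.004],0]
  ]
}}

```text
time_s: 29.05
tcp_pos: [0.6376, 0.0157, 0.0382]
ee_rot: [[-0.103, -0.995, -0.01], [-0.995, 0.103, -0.002], [0.003, 0.01, -1.0]]
wrist_force: [-0.7, 0.0, -4.0]
gripper_width: 0.669
gripper_force: 30.0
```

{"fn": "apply_moves", "kwargs": {
  "moves": [
    [[0,0,0],0],
    [[0,0,0],0],
    [[0,0,0],0],
    [[0,0,0],0],
    [[0,0,0],0]
  ]
}}

```text
time_s: 29.47
tcp_pos: [0.6429, 0.0175, 0.0451]
ee_rot: [[-0.1, -0.995, 0.003], [-0.995, 0.1, 0.001], [-0.001, -0.003, -1.0]]
wrist_force: [0.3, -0.2, -2.9]
gripper_width: 0.675
gripper_force: 30.0
```

```bash
python3 avg.py .6403 .017
```

```text
29.6667 [0.6423 0.0174 0.0442] yaw -95.8 shift [0.0006 0.002  0.    ] F [-0.9  0.  -4. ] w 58.6
```

{"fn": "apply_moves", "kwargs": {
  "moves": [
    [[0,0.002,0.005],0],
    [[0,0,0.0045],0],
    [[0,0,0],0],
    [[0,0,0],0]
  ]
}}

```text
time_s: 30.0
tcp_pos: [0.6395, 0.0175, 0.0331]
ee_rot: [[-0.1, -0.995, -0.001], [-0.995, 0.1, -0.0], [0.0, 0.001, -1.0]]
wrist_force: [0.5, 0.7, -4.3]
gripper_width: 0.678
gripper_force: 30.0
```

{"fn": "apply_moves", "kwargs": {
  "moves": [
    [[0,0,0.0015],0],
    [[0,0,0],0],
    [[0,0,0],0]
  ]
}}

```text
time_s: 30.25
tcp_pos: [0.6399, 0.0175, 0.0326]
ee_rot: [[-0.1, -0.995, 0.0], [-0.995, 0.1, -0.0], [0.0, -0.0, -1.0]]
wrist_force: [-0.2, -0.2, 0.5]
gripper_width: 0.674
gripper_force: 30.0
```

{"fn": "apply_moves", "kwargs": {
  "moves": [
    [[0,0,0.001],0],
    [[0,0,0],0],
    [[0,0,0],0]
  ]
}}

```text
time_s: 30.5
tcp_pos: [0.64, 0.0175, 0.0325]
ee_rot: [[-0.1, -0.995, 0.0], [-0.995, 0.1, -0.0], [0.0, -0.0, -1.0]]
wrist_force: [-2.6, 0.9, 5.9]
gripper_width: 0.673
gripper_force: 30.0
```

Contact again. I release, rise, and back off towards the robot for a check.

{"fn": "apply_moves", "kwargs": {
  "moves": [
    [[0,0,-0.001],0],
    [[0,0,0],0],
    [[0,0,0],0],
    [[0,0,0],0],
    [[0,0,0],0]
  ],
  "hand": 0.087
}}

```text
time_s: 30.92
tcp_pos: [0.6401, 0.0175, 0.0321]
ee_rot: [[-0.1, -0.995, 0.0], [-0.995, 0.1, 0.0], [-0.0, -0.0, -1.0]]
wrist_force: [1.4, 1.0, 0.1]
gripper_width: 0.955
gripper_force: 0.0
```

{"fn": "apply_moves", "kwargs": {
  "moves": [
    [[0,0,-0.02],0],
    [[0,0,-0.035],0],
    [[0,0,-0.04],0],
    [[0,0,-0.04],0],
    [[0,0,-0.04],0]
  ]
}}

```text
time_s: 31.33
tcp_pos: [0.6396, 0.0174, 0.2089]
ee_rot: [[-0.1, -0.995, -0.0], [-0.995, 0.1, -0.0], [0.0, 0.0, -1.0]]
wrist_force: [1.2, 1.0, -1.2]
gripper_width: 1.0
gripper_force: 0.0
```

{"fn": "apply_moves", "kwargs": {
  "moves": [
    [[-0.02,0.02,-0.025],0],
    [[-0.02,0.02,-0.025],0],
    [[-0.02,0.02,-0.025],0],
    [[-0.01,0.01,-0.02],0],
    [[0,0,-0.02],0]
  ]
}}

```text
time_s: 31.75
tcp_pos: [0.5757, 0.0961, 0.3243]
ee_rot: [[-0.097, -0.995, 0.002], [-0.995, 0.097, 0.001], [-0.001, -0.001, -1.0]]
wrist_force: [-0.1, -0.5, -0.5]
gripper_width: 1.001
gripper_force: 0.0
```

```bash
python3 - <<'E'
from fit2 import *
w=imaging.capture("wrist"); s=r.sense(); print(s["time_s"],s["tcp_pos"])
im=cv2.resize(w["frame"],None,fx=1.4,fy=1.4,interpolation=cv2.INTER_CUBIC)
rk=(.626,-.1248,-.1005)
L=list(zip(("alu_slug","tube_ring","tube_short","nozzle_cup"),(.1425,.0475,-.0475,-.1425)))
for n,y in L:
    b=T(rk,[[0,y,0]])[0]; R,h=D[n]
    for Q,col in((T(rk,C*.038+[0,y,.008]),(0,0,255)),(C*R+b+[0,0,.012+h],(255,0,255))):
        cv2.polylines(im,[(proj(w,Q)*1.4+.2).round().astype(np.int32)],True,col,1)
    for c in("wrist","scene"):
        p=w if c=="wrist" else imaging.capture(c)
        a,v=partfit(p,n,b[:2],.012); e=T((0,0,.1005),[[*(v-b[:2]),0]])[0]
        print(n,c,round(a,3),"err rack mm",(e[:2]*1e3).round(1))
cv2.imwrite("pics/fin.png",im)
E
```

```text
31.8 [0.57834801 0.09543571 0.3288927 ]
alu_slug wrist 0.044 err rack mm [-2.2 -0.5]
alu_slug scene 0.1 err rack mm [0.3 1.5]
tube_ring wrist 0.049 err rack mm [-1.2 -2. ]
tube_ring scene 0.081 err rack mm [-0.8  2.9]
tube_short wrist 9 err rack mm [0. 0.]
tube_short scene 0.026 err rack mm [-5.1 -0.2]
nozzle_cup wrist 1.0 err rack mm [0. 0.]
nozzle_cup scene 0.076 err rack mm [ 0.3 -1.1]
```

View pics/fin.png

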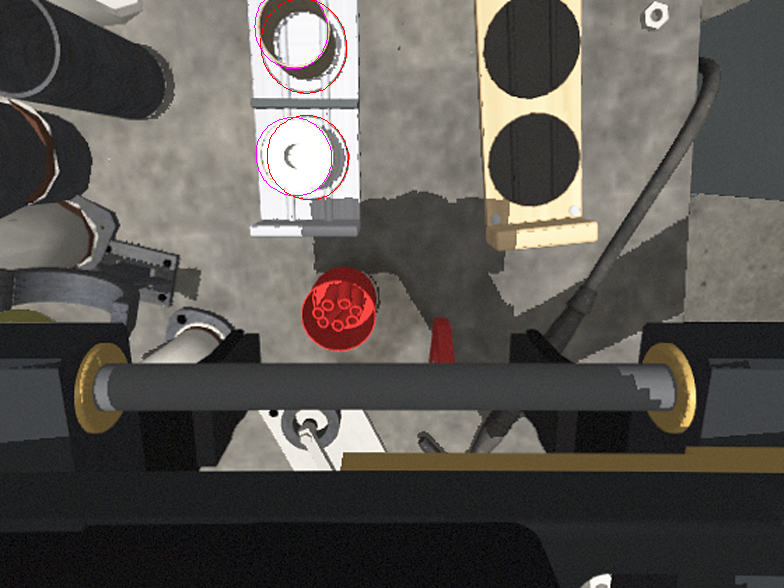

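The slug (crop 297,157) stands beside the end plate and the ring (293,33) in the next bay, both on target. The scene camera puts all four within about 5 mm. I look at it once before handing in.

```bash
python3 - <<'E'
from h import *
p=imaging.capture("scene"); cv2.imwrite("pics/fs.png",cv2.resize(p["frame"][120:330,170:450],None,fx=2.8,fy=2.8,interpolation=cv2.INTER_CUBIC))
E
```

```text
(no output)
```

View pics/fs.png

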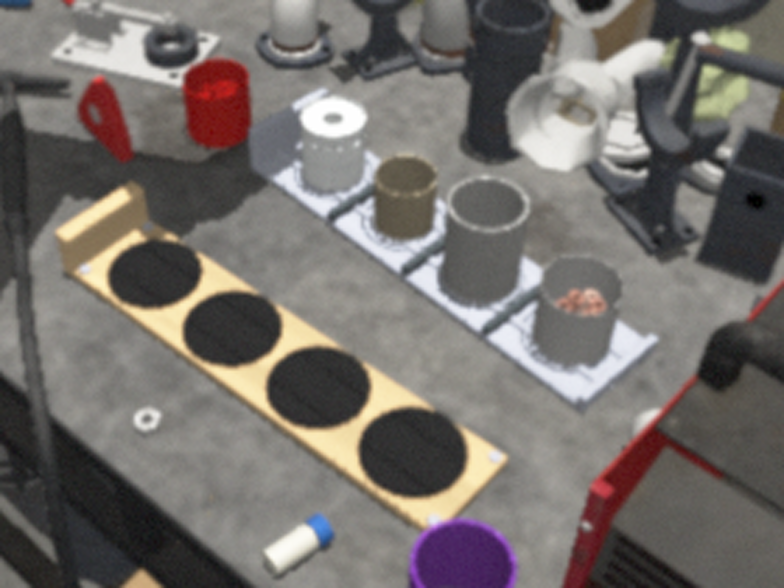

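All four stand upright: slug (333,145) by the end plate, ring (405,197), tube (483,242) and cup (577,310). The arm is clear of them.

```bash
python3 -c "
from station import r
print(r.finish_job())"
```

```text
the job is handed in; nothing more can be done
None
```

I moved all four parts into the rack in reverse order and handed the job in at about 32 s: alu_slug beside the end plate, then tube_ring, tube_short, and nozzle_cup farthest from it, all upright, within about 5 mm of the circle centres by the cameras, and released.

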